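# Lock the cassette basket and hold it up off its warming nest

## Task

Turn the lock collar of the cassette basket clockwise (seen from above) by its bridge handle until its pointer is at the locked mark, while the basket still sits in its warming nest. Only then lift the basket by that handle straight up, kept level, to about 10 cm above the nest, and hold it there steady: the job finishes with the basket still held in the air, so do not put it down or let go. Leave the jar, the mould stack and the single cassette beside the nest undisturbed.

Things in the scene. Friction and masses are not known exactly. Their poses are not given: they have to be found in the camera images.
- nest: fixed warming nest: low blue unit 190 x 190 mm, steel top 30 mm above the work surface, four aluminium locating rails 12 mm high (90 mm long) round the basket, 2 mm play per side; they stop the basket sliding or turning (beyond about 0.04 rad). Origin: centre of its underside on the work surface; z up, x and y along its sides
- basket: loose square steel cassette basket, fixed lid: body 114 x 114 mm, lid 120 x 120 mm, top 74 mm above the underside; 0.5 to 0.8 kg, balanced on its axis. Origin: underside centre, on the nest's steel top; z up, x, y along its sides, in line with the nest's. Lid has flat black marks 52 mm from the axis: round dot (open) 0.6 rad counter-clockwise of +x from above, small bar (locked) 0.6 rad clockwise
- collar (a joint): angle (rad) of the lock collar, a steel ring about 76 mm across, 14 mm high, captive on the lid's middle, on the basket's vertical axis, with bridge handle and short dark pointer. 0 = pointer at the round open mark, grows clockwise from above, 1.2 = at the locked bar mark and end stop. Starts at 0 to 0.4; stays where left (friction 0.12 N m); cannot come off, so the basket lifts by it
- handle (a point): centre of the bridge handle's grip bar, on the basket's axis, 127 mm above its underside (157 mm above the work surface when seated). Black bar 76 mm long, 14 thick, 18 high, level, on uprights at its ends (60 mm clear between); about 29 mm free below it to the collar ring. Turns with the collar: x along the bar to the pointer end, z up; grip the bar's middle across y
- jar: bystander: amber glass jar with white cap, 56 mm across, 75 mm high, standing beside the nest; origin at the centre of its underside
- moulds: bystander: stack of four steel base moulds, 50 x 36 x 32 mm high, beside the nest; origin at the centre of its underside
- cassette: bystander: one pink embedding cassette in its steel mould, 42 x 29 x 11 mm high, beside the nest; origin at the centre of its underside

How it is judged:
On the way:
1. collar turned to the locked mark with the basket still seated in the nest (value of joint collar above 1.08 rad and z of basket in the frame of nest below 0.036 m), for 0.2 s.
At the end, for the whole second after the job is handed in: Last second: fingers alone hold the basket, underside 60-160 mm over the nest's steel top, within 50 mm of over its centre, level within 0.12 rad, under 30 mm/s and 0.15 rad/s; collar within 0.12 rad of the locked mark; jar, moulds, cassette within 20 mm of their start (value of joint collar above 1.08 rad and z of basket in the frame of nest between 0.09 and 0.19 m and horizontal distance between basket and nest below 0.05 m and angle between basket's own z axis and vertical below 0.12 rad and linear speed of basket below 0.03 m/s and angular speed of basket below 0.15 rad/s and contact force between the fingers and basket above 3 N and contact force between basket and nest below 0.1 N and contact force between basket and jar below 0.1 N and contact force between basket and moulds below 0.1 N and contact force between basket and cassette below 0.1 N and distance of each of jar, moulds, cassette from where it was at the start of the episode below 0.02 m); the arm keeps its last pose, push and grip.
It fails at once if basket lifted more than 20 mm while the collar is not at the locked mark (z of basket in the frame of nest above 0.05 m and value of joint collar below 1.05 rad).
It fails at once if basket tipped more than 0.3 rad (angle between basket's own z axis and vertical above 0.3 rad).
It fails at once if jar, mould stack or cassette pushed more than 20 mm (distance of any of jar, moulds, cassette from where it was at the start of the episode above 0.02 m).
It also fails if it takes over 35 s, if anything falls off the work surface, if the arm or the gripper's body presses on something with over 40 N, if the wrist force passes 120 N, or if a joint passes its speed limit or range.

## Robot

A 6-joint arm with a two-finger parallel gripper is mounted at the origin on the work surface. World frame = base frame: x ahead of the robot, y to its left, z up, the work surface at z = 0. Lengths are in m, angles in rad, forces in N, time in s.
With the tool pointing down it reaches from about 0.375 to 0.975 m from the base axis. Payload 3.8 kg.
Tool frame: the origin (TCP) lies on the centre line of the jaws, within the pads' length; the fingertips stand 14 mm ahead of it and the grasp point (between the pads) lies 5 mm behind it (bot.finger_overhang is the distance from the TCP to the fingertips, in m); y points along the fingers, x is the direction in which the jaws open and shut, and the axes are right-handed (so a half turn about y gives the same grasp; the last joint's range is limited). The gripper opens to 85 mm and grips with 20 to 120 N. Pads are 22 mm wide; open, the fingers measure 114 mm over their backs; the gripper's body (76 mm by 85 mm) begins 54 mm behind the grasp point. The pads swing forward as they close: fully open they stand 13 mm farther back than shut.
Start: joints at [-1.31, 0.264, 1.604, -0, 1.274, -0.037], TCP at [0.198, -0.645, 0.221] pointing down, gripper open.
Joint ranges: [-2.63, 2.63], [-0.94, 2.18], [0.31, 2.57], [-1.31, 4.45], [0, 2.66], [-2.55, 2.55]. Speed limits (rad/s): [2.57, 2.57, 3.14, 3.14, 3.14, 3.14].

## Interface

Orientations are given as a rotation vector (axis times angle).
In Python, from workcell import readout, read_camera, bot, spotter gives the robot as it stands.
- The arm moves only by the tool jog_arm, never from a script. Its argument "increments" is a list of rows, each a list of 7 numbers: the shift along the tool's x, y, z in m, then the turn, a rotation vector about the tool's x, y, z in rad, then the opening, from 0 (shut) to 1 (fully open). A call has 1 to 10 rows; each row shifts and turns the pose as measured when the row begins, along the tool's axes as they then stand; what a row does not reach is not made up. A row lasts 1/8 s, in which the tool goes at most 62.5 mm and 10.7 degrees, less where a joint would pass 70% of its speed; a pose out of reach is approached as far as the arm can. A call with a gripper value outside its range is refused whole. The fingers move at their own pace and stop on an object; "force" is the grip in N (left out, the last holds). Time passes only in rows, so rows that do not move let the fingers close. It gives the time, the measured TCP pose, the force and the opening at its end, in the units of the state.
- readout.read_state(): the state, without advancing time (a new reading comes with each control period).
- read_camera(name): name is "scene" or "top" or "wrist"; returns a dict with "img" (400x640x3 uint8, blue, green, red), "range_z" (400x640 float32, m along the optical axis (not along the pixel's ray), 0 where there is no reading), "fx", "fy", "cx", "cy" (pixels), "world_from_camera" (4x4, takes a point from camera to world coordinates). Camera axes: x right, y down, z forward; pixel columns grow to the right and rows downward; lengths in m; the calibration is good to about 2 mm. A picture is of the moment at which its call begins.
- bot.finish_job(): hands the job in, once; it reports no verdict.
Trained networks look in a picture, given as the dict that the camera call returned (one of the last four; its "shot" number tells which), for a name from the list of things; names that differ only in an ending like _2 or _b are one class to them, and where a whole thing is asked for, a point or a joint stands for the part that bears it (a point fixed in the world has none). Each returns a list of dicts, best first, with "p" (0 to 1); they miss things now and then, are a little off and sometimes report something else, mostly with a low value. They report only what shows in the picture. A call takes as long as a camera call.
- spotter.masks_of(picture, thing): "mask" (400x640 bool, what is visible of it) and "location" ([column, row] in pixels, amid what is visible of it).
- spotter.spot_point(picture, thing): "location" ([column, row] in pixels: a listed point, or the origin of a listed thing).
The state is a dict: "time": time; "q": joint angles; "joint_vel": joint speeds; "joint_torque": joint torques, N m; "tool_pos": TCP position; "tcp_rot": TCP orientation; "wrist_force": force on the tool from outside, world axes, zero at the start; "torque": the same for the moment, N m; "width": opening from 0.0 (shut) to 1.0 (fully open).
Only numpy, scipy, OpenCV 4.12 (cv2) and the standard library are available. Lean on these libraries where they do the work, as an engineer would, in place of code of your own. Each camera call takes 0.05 s, during which the arm holds its last target. There are 200 camera calls.

## Working session

There is one attempt and no reset: what is moved stays moved. The work goes in short steps, Python scripts to look and compute and a tool call to move; the robot and the scene stay as the last step left them, time stands still between calls to the robot, and variables do not carry over. Pictures are saved under pics/ and viewed, about 8 in all and at most 12, crops included, and the job is handed in when it is done.

Besides the shell and the picture viewer there is one more tool, called in YAML: its name, and indented under it one key for each argument. jog_arm: Moves the arm, as the interface text tells. Its arguments: {"type":"object","properties":{"increments":{"type":"array"},"force":{"type":"number"}},"required":["increments"]}

```bash
mkdir -p pics; cat > h.py <<'E'
import numpy as np, cv2
from workcell import readout, read_camera, bot, spotter
def pt(p,uv,z=None):
    """world point of pixel: by range, or by cutting plane z"""
    u,v=uv; T=p["world_from_camera"]
    r=np.array([(u-p["cx"])/p["fx"],(v-p["cy"])/p["fy"],1.])
    if z is None: d=p["range_z"][int(round(v)),int(round(u))]
    else: d=(z-T[2,3])/(T[:3,:3]@r)[2]
    return T[:3,:3]@(r*d)+T[:3,3]
def cloud(p,m=None):
    v,u=np.nonzero((p["range_z"]>0)&(True if m is None else m))
    d=p["range_z"][v,u]; T=p["world_from_camera"]
    c=np.stack([(u-p["cx"])/p["fx"]*d,(v-p["cy"])/p["fy"]*d,d],1)
    return c@T[:3,:3].T+T[:3,3], u, v
E
python3 - <<'E'
from h import *
np.set_printoptions(precision=4,suppress=True)
s=readout.read_state(); print(s)
for c in ["top","scene"]:
    p=read_camera(c); cv2.imwrite(f"pics/{c}1.png",p["img"])
    for n in ["basket","nest","handle","collar","jar","moulds","cassette"]:
        r=spotter.masks_of(p,n)
        if r:
            P,_,_=cloud(p,r[0]["mask"]); print(c,n,round(r[0]["p"],2),r[0]["location"],np.percentile(P,[2,50,98],axis=0).round(3).tolist())
        q=spotter.spot_point(p,n) if n!="collar" else None
        if q: print("   pt",round(q[0]["p"],2),q[0]["location"],"@",pt(p,q[0]["location"],dict(handle=.157,basket=.03).get(n,0)))
print(readout.read_state()["time"])
E
```

```text
{'time': 0.0, 'q': array([-1.3099,  0.2648,  1.6054,  0.    ,  1.2737, -0.0369]), 'joint_vel': array([0.0006, 0.0019, 0.0007, 0.0007, 0.0002, 0.0014]), 'joint_torque': array([ -0.0003, -51.5118, -36.7314,  -0.0003,   0.0128,  -0.    ]), 'tool_pos': array([ 0.1979, -0.6446,  0.2201]), 'tcp_rot': array([-1.334 ,  0.9883, -0.9854]), 'wrist_force': array([-0.1137, -0.6504,  0.3188]), 'torque': array([0.0726, 0.0107, 0.0559]), 'width': 1.0027803788449643}
top basket 0.81 [412.5, 227.8] [[0.52, -0.171, 0.047], [0.575, -0.104, 0.103], [0.637, -0.052, 0.165]]
   pt 0.86 [407.6, 231.5] @ [ 0.5755 -0.1173  0.03  ]
top nest 0.78 [377.1, 247.1] [[0.482, -0.208, 0.017], [0.546, -0.074, 0.028], [0.674, -0.015, 0.041]]
top handle 0.83 [413.6, 224.9] [[0.544, -0.146, 0.112], [0.577, -0.108, 0.118], [0.612, -0.078, 0.166]]
   pt 0.85 [418.6, 222.4] @ [ 0.5776 -0.1079  0.157 ]
top collar 0.62 [416.9, 225.2] [[0.544, -0.145, 0.109], [0.577, -0.107, 0.118], [0.613, -0.078, 0.166]]
top jar 0.82 [485.5, 233.5] [[0.549, -0.293, 0.008], [0.573, -0.261, 0.071], [0.598, -0.245, 0.076]]
   pt 0.93 [477.6, 234.
[... 645 characters left out ...]
46, -0.145, 0.105], [0.583, -0.117, 0.12], [0.614, -0.078, 0.167]]
   pt 0.77 [228.8, 251.6] @ [ 0.5778 -0.1129  0.157 ]
scene collar 0.66 [235.9, 256.5] [[0.546, -0.145, 0.105], [0.584, -0.116, 0.12], [0.615, -0.078, 0.167]]
scene jar 0.87 [175.9, 341.4] [[0.554, -0.294, 0.011], [0.586, -0.269, 0.073], [0.601, -0.245, 0.077]]
   pt 0.72 [181.8, 345.0] @ [ 0.571  -0.2684  0.    ]
scene moulds 0.91 [321.7, 308.8] [[0.723, -0.079, 0.006], [0.742, -0.057, 0.032], [0.758, -0.031, 0.034]]
   pt 0.7 [324.1, 310.3] @ [ 0.7365 -0.0526  0.    ]
scene cassette 0.7 [292.2, 217.5] [[0.538, 0.041, -0.001], [0.56, 0.054, 0.011], [0.579, 0.074, 0.014]]
   pt 0.58 [293.1, 217.0] @ [0.551  0.0677 0.    ]
1.4
```

```bash
python3 - <<'E'
from h import *
from scipy.spatial.transform import Rotation as R
np.set_printoptions(precision=4,suppress=True)
s=readout.read_state(); print("tool axes cols\n",R.from_rotvec(s["tcp_rot"]).as_matrix(), s["tool_pos"])
A=[];L=[]
for c in ["top","scene"]:
    p=read_camera(c); P,u,v=cloud(p)
    near=np.hypot(P[:,0]-.577,P[:,1]+.110)<.1
    b=P[near&(P[:,2]>.158)&(P[:,2]<.175)]; l=P[near&(P[:,2]>.098)&(P[:,2]<.109)]
    for n,X in (("bar",b),("lid",l)):
        r=cv2.minAreaRect((X[:,:2]*1000).astype(np.float32)); print(c,n,len(X),r,X[:,2].mean())
    x0,y0=(330,150) if c=="top" else (150,180)
    im=cv2.resize(p["img"][y0:y0+150,x0:x0+190],None,fx=4,fy=4,interpolation=cv2.INTER_CUBIC)
    cv2.imwrite(f"pics/{c}crop.png",im)
    print(c,x0,y0)
E
```

```text
tool axes cols
 [[ 0.2934 -0.      0.956 ]
 [-0.956   0.      0.2934]
 [-0.     -1.     -0.    ]] [ 0.198  -0.6453  0.2214]
top bar 410 ((578.3250732421875, -112.8427963256836), (75.14340209960938, 14.902685165405273), 26.012313842773438) 0.16376088004053113
top lid 2975 ((578.6212768554688, -113.02198791503906), (119.83895111083984, 120.8648910522461), 7.573355674743652) 0.10221261116847473
top 330 150
scene bar 418 ((577.822265625, -111.29460144042969), (75.93431091308594, 14.566100120544434), 27.453027725219727) 0.16488900876955712
scene lid 2789 ((577.3718872070312, -110.9424057006836), (120.65498352050781, 120.3322525024414), 7.765110492706299) 0.10386450921197701
scene 150 180
```

View pics/topcrop.png

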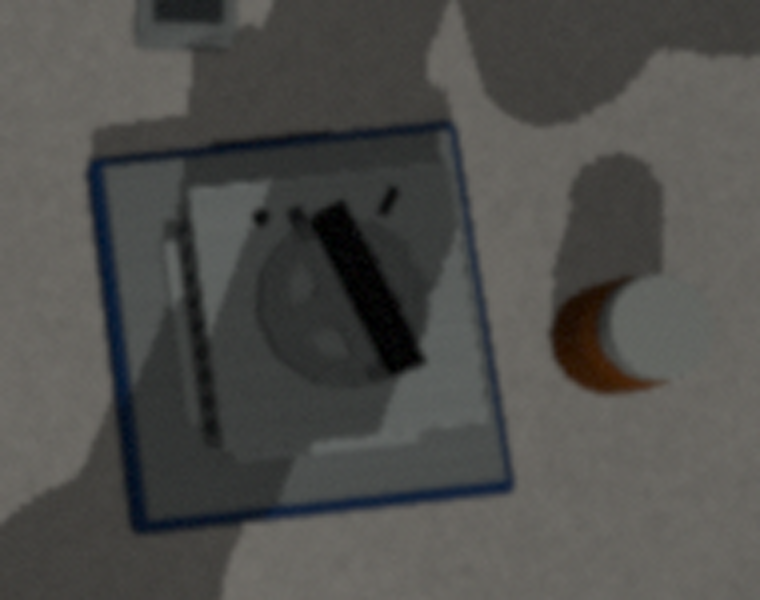

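View pics/scene1.png

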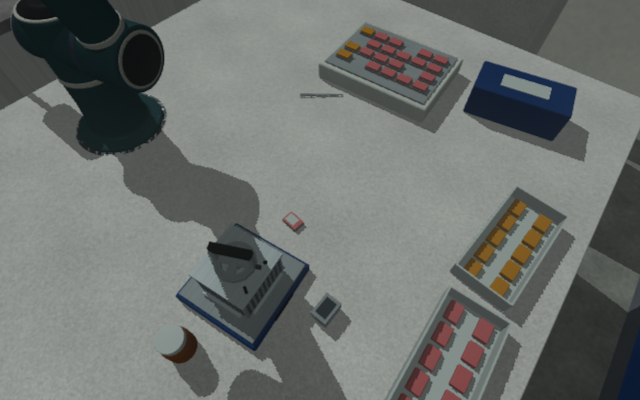

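jog_arm:
  increments:
    - [-0.02, 0, 0.026, 0, 0, 0, 1]
    - [-0.036, 0, 0.047, 0, 0, 0, 1]
    - [-0.036, 0, 0.047, 0, 0, 0, 1]
    - [-0.036, 0, 0.047, 0, 0, 0, 1]
    - [-0.036, 0, 0.047, 0, 0, 0, 1]
    - [-0.036, 0, 0.047, 0, 0, 0, 1]
    - [-0.036, 0, 0.047, 0, 0, 0, 1]
    - [-0.036, 0, 0.047, 0, 0, 0, 1]
    - [-0.036, 0, 0.047, 0, 0, 0, 1]
    - [-0.036, 0, 0.047, 0, 0, 0, 1]

```text
time: 2.75
tool_pos: [0.5355, -0.1766, 0.2228]
tcp_rot: [-1.333, 0.987, -1.001]
wrist_force: [0.7, -0.5, -0.9]
width: 0.998
```

```bash
cat > go.py <<'E'
import sys
from h import *
from scipy.spatial.transform import Rotation as R
np.set_printoptions(precision=4,suppress=True)
def rel(tx,ty,tz,ang):
    """tool-frame shift and turn about tool y to reach xyz with tool x at world angle ang (deg)"""
    s=readout.read_state(); M=R.from_rotvec(s["tcp_rot"]).as_matrix()
    a=np.deg2rad(ang); G=np.array([[np.cos(a),0,-np.sin(a)],[np.sin(a),0,np.cos(a)],[0,-1,0]])
    print("t",s["time"],"pos",s["tool_pos"],"ang",np.degrees(np.arctan2(M[1,0],M[0,0])),"w",s["width"],"F",s["wrist_force"],"T",s["torque"],"q",s["q"])
    print("shift",M.T@(np.array([tx,ty,tz])-s["tool_pos"]),"turn",R.from_matrix(M.T@G).as_rotvec())
if __name__=="__main__": rel(*map(float,sys.argv[1:]))
E
python3 go.py .578 -.112 .22 -63.4
```

```text
t 2.75 pos [ 0.5355 -0.1766  0.2228] ang -73.45626097422239 w 0.9982903611850161 F [ 0.6618 -0.5224 -0.8788] T [ 0.0126 -0.0144  0.0345] q [-0.3607  0.0484  1.8486 -0.0034  1.237   0.9224]
shift [-0.0499  0.0027  0.0591] turn [-0.0035 -0.1755  0.0075]
```

jog_arm:
  increments:
    - [-0.025, 0, 0.03, 0, 0, 0, 1]
    - [-0.025, 0.002, 0.029, 0, 0, 0, 1]
    - [0, 0, 0, 0, -0.17, 0, 1]
    - [0, 0, 0, 0, 0, 0, 1]

```text
time: 3.25
tool_pos: [0.5817, -0.1046, 0.2212]
tcp_rot: [-1.395, 0.849, -0.865]
wrist_force: [0.4, -0.0, 0.3]
width: 1.001
```

```bash
python3 go.py .578 -.112 .150 -63.4; python3 - <<'E'
from h import *
p=read_camera("wrist"); cv2.imwrite("pics/w1.png",p["img"])
P,u,v=cloud(p); near=np.hypot(P[:,0]-.577,P[:,1]+.110)<.06
X=P[near&(P[:,2]>.158)&(P[:,2]<.175)]
if len(X): print(len(X),cv2.minAreaRect((X[:,:2]*1000).astype(np.float32)),X[:,2].mean())
E
```

```text
t 3.25 pos [ 0.5817 -0.1046  0.2212] ang -63.136445215586 w 1.0014347192723114 F [ 0.3803 -0.0025  0.3329] T [-0.022   0.0046  0.029 ] q [-0.218   0.1003  1.796  -0.0036  1.2363  0.8851]
shift [ 0.0044  0.0712 -0.007 ] turn [-0.0048  0.0046  0.0083]
1451 ((579.2738037109375, -111.52693939208984), (76.53067016601562, 13.444873809814453), 26.730545043945312) 0.16568758113350393
```

View pics/w1.png

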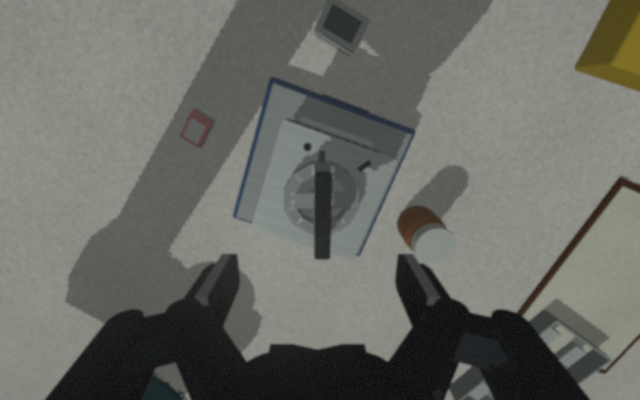

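The wrist picture shows the bar (column 322, rows 170–255) midway between and parallel to the fingers; pointer at (321,157), between the dot (307,147) and the bar mark (365,165). Descending.

jog_arm:
  increments:
    - [0.0045, 0, -0.007, -0.005, 0, 0.008, 1]
    - [0, 0.02, 0, 0, 0, 0, 1]
    - [0, 0.025, 0, 0, 0, 0, 1]
    - [0, 0.02, 0, 0, 0, 0, 1]
    - [0, 0.005, 0, 0, 0, 0, 1]

```text
time: 3.92
tool_pos: [0.5748, -0.1153, 0.1462]
tcp_rot: [-1.391, 0.869, -0.866]
wrist_force: [-0.5, -0.2, 0.4]
width: 1.004
```

```bash
python3 go.py .5785 -.112 .150 -63.3
```

```text
t 3.925 pos [ 0.5748 -0.1153  0.1462] ang -63.895326522374475 w 1.0044802893125964 F [-0.4853 -0.2049  0.386 ] T [ 0.0173  0.0448 -0.0168] q [-0.2404  0.1573  1.8757  0.0001  1.1104  0.8747]
shift [-0.0013 -0.0038  0.0047] turn [ 0.0013 -0.0104 -0.0012]
```

jog_arm:
  increments:
    - [-0.001, -0.003, 0.0045, 0, -0.01, 0, 1]
    - [0, 0, 0, 0, 0, 0, 0.5]
    - [0, 0, 0, 0, 0, 0, 0.3]
    - [0, 0, 0, 0, 0, 0, 0]
    - [0, 0, 0, 0, 0, 0, 0]
    - [0, 0, 0, 0, 0, 0, 0]
    - [0, 0, 0, 0, 0, 0, 0]
  force: 70

```text
time: 4.8
tool_pos: [0.5792, -0.1115, 0.1509]
tcp_rot: [-1.392, 0.861, -0.859]
wrist_force: [-0.6, 1.5, -0.8]
width: 0.132
```

```bash
python3 go.py .5785 -.112 .150 -63.3
```

```text
t 4.8 pos [ 0.5792 -0.1115  0.1509] ang -63.384365722059854 w 0.1323916989457927 F [-0.5975  1.5189 -0.7561] T [ 0.2605 -0.0374  0.0091] q [-0.2338  0.1586  1.8648  0.0025  1.1185  0.8714]
shift [ 0.0001  0.0009 -0.0009] turn [-0.0012 -0.0015 -0.002 ]
```

jog_arm:
  increments:
    - [0, 0, 0, 0, 0.06, 0, 0]
    - [0, 0, 0, 0, 0.11, 0, 0]
    - [0, 0, 0, 0, 0.11, 0, 0]
    - [0, 0, 0, 0, 0.11, 0, 0]
    - [0, 0, 0, 0, 0.11, 0, 0]
    - [0, 0, 0, 0, 0.11, 0, 0]

```text
time: 5.55
tool_pos: [0.5794, -0.1117, 0.1508]
tcp_rot: [-1.128, 1.328, -1.327]
wrist_force: [-0.4, 1.4, -1.0]
width: 0.126
```

```bash
python3 go.py .579 -.112 .150 -117
```

```text
t 5.55 pos [ 0.5794 -0.1117  0.1508] ang -99.28072265328001 w 0.12612259997125258 F [-0.3662  1.4393 -0.9903] T [0.1901 0.095  0.1478] q [-0.2331  0.1588  1.8648  0.0008  1.118   1.4993]
shift [ 0.0004  0.0008 -0.0003] turn [ 0.0001  0.3093 -0.0007]
```

jog_arm:
  increments:
    - [0, 0, 0, 0, 0.1, 0, 0]
    - [0, 0, 0, 0, 0.1, 0, 0]
    - [0, 0, 0, 0, 0.07, 0, 0]
    - [0, 0, 0, 0, 0.03, 0, 0]
    - [0, 0, 0, 0, 0.03, 0, 0]

```text
time: 6.18
tool_pos: [0.5794, -0.112, 0.1508]
tcp_rot: [-0.929, 1.568, -1.569]
wrist_force: [-0.4, 1.1, -0.5]
width: 0.128
```

```bash
python3 go.py .579 -.112 .150 -117
```

```text
t 6.175 pos [ 0.5794 -0.112   0.1508] ang -118.72212531000523 w 0.12846316183131654 F [-0.3574  1.0783 -0.5494] T [0.011  0.0359 0.1937] q [-0.2328  0.1589  1.8647 -0.0007  1.1179  1.8396]
shift [ 0.0002  0.0008 -0.0003] turn [-0.0003 -0.0301  0.0006]
```

Past nominal by 0.03 with torque rising only slightly; nudge on to feel the stop.

jog_arm:
  increments:
    - [0, 0, 0, 0, 0.025, 0, 0]
    - [0, 0, 0, 0, 0.025, 0, 0]
    - [0, 0, 0, 0, 0, 0, 0]

```text
time: 6.55
tool_pos: [0.5796, -0.1119, 0.1508]
tcp_rot: [-0.896, 1.602, -1.604]
wrist_force: [-0.2, 1.2, -0.7]
width: 0.134
```

```bash
python3 go.py .579 -.112 .150 -117; python3 - <<'E'
from h import *
ims=[]
for c,x0,y0 in (("top",330,150),("scene",150,180)):
    p=read_camera(c); P,u,v=cloud(p)
    near=np.hypot(P[:,0]-.578,P[:,1]+.112)<.09
    l=P[near&(P[:,2]>.098)&(P[:,2]<.109)]
    print(c,len(l),cv2.minAreaRect((l[:,:2]*1000).astype(np.float32)),l[:,2].mean())
    ims.append(cv2.resize(p["img"][y0:y0+140,x0:x0+100 if c=="top" else x0+130],(390,560)))
cv2.imwrite("pics/lock.png",np.hstack(ims))
p=read_camera("wrist"); cv2.imwrite("pics/w2.png",p["img"][60:320,160:480].repeat(2,0).repeat(2,1))
E
```

```text
t 6.55 pos [ 0.5796 -0.1119  0.1508] ang -121.58918159641686 w 0.1343362682346101 F [-0.1526  1.1644 -0.6906] T [0.1579 0.0871 0.7679] q [-0.2323  0.159   1.8646 -0.0012  1.1176  1.8904]
shift [ 0.0004  0.0008 -0.0004] turn [-0.0007 -0.0801  0.0009]
top 2085 ((579.1110229492188, -113.33470916748047), (120.25548553466797, 120.32334899902344), 5.328424453735352) 0.10219840671574745
scene 2521 ((577.7908935546875, -111.29235076904297), (120.84773254394531, 120.4186019897461), 5.5459794998168945) 0.10384162433621733
```

View pics/w2.png

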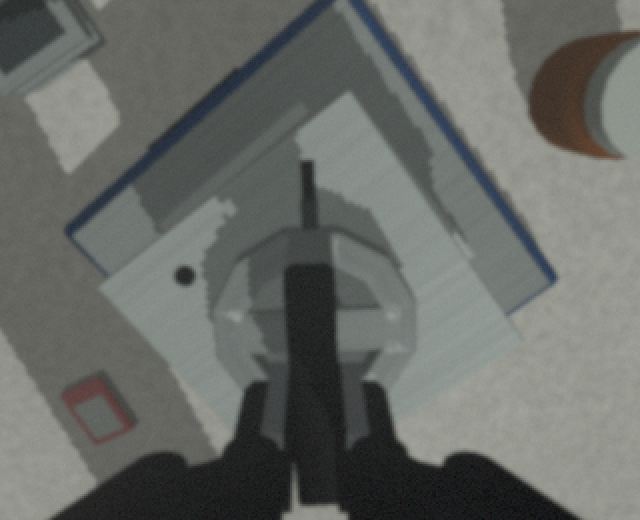

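View pics/lock.png

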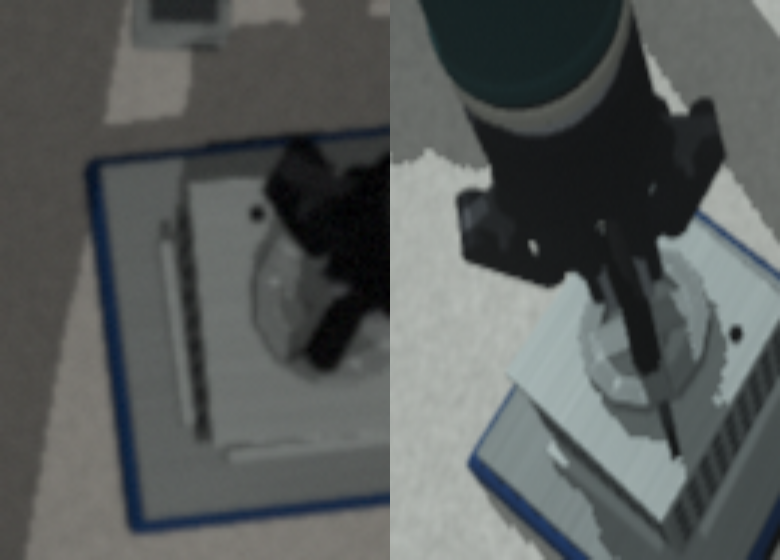

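The pointer in the wrist crop (308,190) overlies the bar mark, and the dot is at (185,275). The torque rise to 0.77 N m and the basket's 2.2° turn against the rails confirm the stop. I'll relieve the torque slightly and lift.

jog_arm:
  increments:
    - [0, 0, 0, 0, -0.025, 0, 0]
    - [0, -0.005, 0, 0, 0, 0, 0]
    - [0, -0.01, 0, 0, 0, 0, 0]
    - [0, -0.01, 0, 0, 0, 0, 0]
  force: 100

```text
time: 7.2
tool_pos: [0.5757, -0.1118, 0.1715]
tcp_rot: [-0.92, 1.593, -1.583]
wrist_force: [-0.3, -0.6, -7.3]
width: 0.117
```

```bash
python3 go.py .579 -.112 .250 -120; python3 - <<'E'
from h import *
for c in ("top","scene"):
    p=read_camera(c); P,u,v=cloud(p)
    near=np.hypot(P[:,0]-.578,P[:,1]+.112)<.09
    l=P[near&(P[:,2]>.098)&(P[:,2]<.135)]
    print(c,len(l),np.median(l[:,2]),np.linalg.lstsq(np.c_[l[:,:2],np.ones(len(l))],l[:,2],rcond=None)[0])
E
```

```text
t 7.2 pos [ 0.5757 -0.1118  0.1715] ang -120.22196682448488 w 0.11733051260352494 F [-0.2659 -0.5737 -7.3172] T [ 0.0381  0.1609 -0.0147] q [-0.2334  0.1406  1.8455 -0.0016  1.1648  1.8655]
shift [-0.0012 -0.0786  0.0023] turn [ 0.0085 -0.0039  0.0041]
top 2306 0.12295747458238615 [-0.0058955   0.00201412  0.12636978]
scene 2887 0.1257937172632254 [-0.0454398   0.01107056  0.15302601]
```

Basket rises with the handle, level, and its weight is felt (about 0.7 kg). Continuing.

jog_arm:
  increments:
    - [-0.001, -0.012, 0.002, 0.006, 0, 0.003, 0]
    - [0, -0.015, 0, 0, 0, 0, 0]
    - [0, -0.015, 0, 0, 0, 0, 0]
    - [0, -0.015, 0, 0, 0, 0, 0]
    - [0, -0.012, 0, 0, 0, 0, 0]
    - [0, -0.006, 0, 0, 0, 0, 0]
    - [0, -0.003, 0, 0, 0, 0, 0]
    - [0, 0, 0, 0, 0, 0, 0]

```text
time: 8.3
tool_pos: [0.5796, -0.1122, 0.2582]
tcp_rot: [-0.909, 1.584, -1.588]
wrist_force: [0.8, -0.3, -6.8]
width: 0.114
```

```bash
python3 go.py .579 -.112 .250 -120
```

```text
t 8.3 pos [ 0.5796 -0.1122  0.2582] ang -120.23947406491905 w 0.11420128720261864 F [ 0.8441 -0.3463 -6.7706] T [ 0.0068 -0.0234  0.0284] q [-0.2334  0.0814  1.7482 -0.0002  1.3086  1.8652]
shift [ 0.0001  0.0082 -0.0006] turn [-0.0032 -0.0042 -0.0008]
```

jog_arm:
  increments:
    - [0, 0, 0, 0, 0, 0, 0]
    - [0, 0, 0, 0, 0, 0, 0]
    - [0, 0, 0, 0, 0, 0, 0]
    - [0, 0, 0, 0, 0, 0, 0]

```text
time: 8.8
tool_pos: [0.5785, -0.112, 0.256]
tcp_rot: [-0.912, 1.587, -1.586]
wrist_force: [-0.2, -0.5, -7.3]
width: 0.113
```

```bash
python3 go.py .579 -.112 .258 -120; python3 - <<'E'
from h import *
for c in ("top","scene"):
    p=read_camera(c); P,u,v=cloud(p)
    near=np.hypot(P[:,0]-.578,P[:,1]+.112)<.09
    l=P[near&(P[:,2]>.2)&(P[:,2]<.217)]
    print(c,len(l),np.median(l[:,2]),np.linalg.lstsq(np.c_[l[:,:2],np.ones(len(l))],l[:,2],rcond=None)[0][:2],cv2.minAreaRect((l[:,:2]*1000).astype(np.float32)))
    for n in ("jar","moulds","cassette"):
        r=spotter.masks_of(p,n)
        if r: print(n,np.median(cloud(p,r[0]["mask"])[0],axis=0).round(3))
    cv2.imwrite(f"pics/{c}end.png",p["img"])
p=read_camera("wrist"); cv2.imwrite("pics/w3.png",p["img"])
E
python3 go.py .579 -.112 .258 -120
```

```text
t 8.8 pos [ 0.5785 -0.112   0.256 ] ang -120.23917564567773 w 0.11287632954928008 F [-0.1706 -0.4669 -7.258 ] T [-0.006   0.0141  0.0241] q [-0.2334  0.083   1.7506 -0.0002  1.3085  1.8652]
shift [-0.0002 -0.002   0.0005] turn [ 0.0004 -0.0042  0.0003]
top 2976 0.20716378812639746 [0.00657541 0.00578303] ((578.4036865234375, -112.8501968383789), (120.21781158447266, 120.30803680419922), 4.195540428161621)
jar [ 0.738 -0.055  0.03 ]
moulds [ 0.737 -0.055  0.03 ]
cassette [ 0.558 -0.089  0.208]
scene 3413 0.20908305063942467 [0.00393092 0.00773347] ((577.4730224609375, -111.05549621582031), (120.83316040039062, 120.29044342041016), 4.270684242248535)
jar [ 0.586 -0.269  0.073]
moulds [ 0.741 -0.057  0.032]
cassette [ 0.589 -0.121  0.224]
t 9.25 pos [ 0.5786 -0.112   0.2563] ang -120.23975074501 w 0.11480229879813762 F [-0.0908 -0.4973 -7.0139] T [-0.0446  0.0231  0.0204] q [-0.2334  0.0828  1.7503 -0.0001  1.3085  1.8652]
shift [-0.0002 -0.0017  0.0003] turn [-0.0001 -0.0042  0.0001]
```

View pics/w3.png

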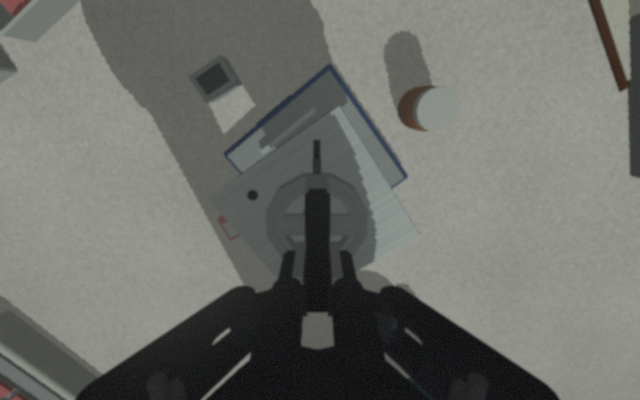

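View pics/sceneend.png

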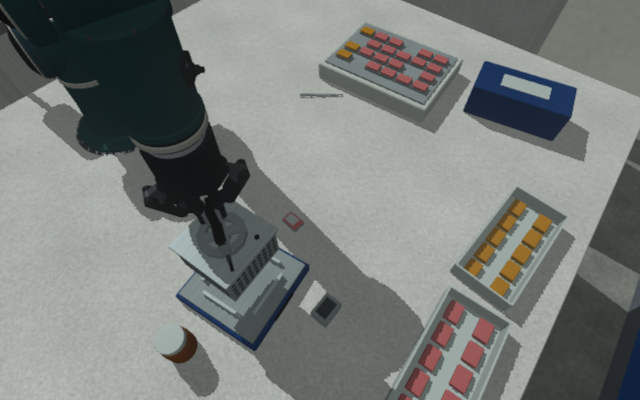

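The basket hangs level above the nest with the pointer (317,155) over the bar mark. The jar (178,343), moulds (322,308) and cassette (292,220) in the scene picture are where they started.

```bash
python3 -c "
from h import *
print(bot.finish_job())"
```

```text
the job is handed in; nothing more can be done
None
```

I turned the collar clockwise to its end stop while the basket sat in the nest, then lifted the basket straight up. I handed the job in with it still gripped in the air at 100 N, about 9.3 s in. The hand-in gives no verdict, so these are my own last checks:

- **Collar:** it sits at about 1.20 rad, from the bar angle against the basket's sides. At the stop the wrist torque rose to about 0.77 N m. The basket had turned about 2° against the rails, with its lid still at the seated height.
- **Basket:** it is about 105 mm above the nest's steel top and within about 1 mm of its starting position sideways. Its tilt is about 0.01 rad. The hanging load is about 7 N, and the readings were steady.
- **Bystanders:** the jar and mould stack measured within about 1 mm of their first positions from the scene camera.

**Checks that disagreed:** in the last pictures the detector mistook the basket for the cassette in both views, and the mould stack for the jar in the top view. I discarded those results. The cassette was therefore checked only by eye: in the scene picture it lies at the same pixels as at the start.

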